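Feed the incense box onto the scale with the locking slide

TASK

Press the black lock button on top of the slide carriage with a fingertip and, keeping it held down, push the carriage along its rail right up to the end stop, so that its pusher plate moves the open box of incense sticks onto the weighing pan. Then let the button come up so the carriage locks there, and move the hand clear. Do not touch or lift the box itself, and leave the other things alone.

Things in the scene. Friction and masses are not known exactly. Their poses are not given: they have to be found in the camera images.
- feeder: Box feeder standing on the table: grey bed 310 x 390 x 14 mm high (local x -125..185, y -170..220), fixed. Origin on the table under it; y is the sliding direction (towards the weighing pan and the end stop), z up. A steel slide rail runs along y at local x = -75 with a dark stop block at each end. A white scale head 56 high with a small display closes the +y end (face at local y = 139).
- pad_top (a point): Centre of the top of the lock button: a black ribbed rectangular plate, 44 (x) by 46 (y) mm, on top of the aluminium carriage (60 x 60 mm). Unpressed its top is 58 mm above the table, fully pressed 52 mm; the carriage top around it is at 50 mm. It moves with the button and the carriage. Axes as the feeder's.
- ledge_top (a point): Middle of the top edge of the upright ledge (60 wide, 8 thick, 75 mm above the table) at the trailing (-y) end of the carriage, 29 mm behind the button's centre; its front face is 25 mm behind the button's centre. A fingertip on the button can also push against it.
- stop_face (a point): Middle of the top edge of the end stop's face (45 mm above the table) that the leading face of the carriage meets; the carriage's leading face is 27 mm ahead of the button's centre.
- carriage (a joint): Position of the carriage along the feeder's y, m: 0 at the start stop, 0.150 at the end stop; starts latched at about 0.013 (0.011 to 0.015). With the button up a toothed latch inside locks it, with a few mm of play, and force does not free it. With the button more than half down (over 0.003) it slides freely: it takes about 1 N, and about 3 N once it pushes the box.
- lock (a joint): Travel of the lock button, m: 0 up (locked), 0.006 fully down. Spring return: about 2.4 N to start, 5 N fully down. Let go at the end stop, it rises and locks the carriage there; let go on the way, it rises and catches in the next tooth.
- gift_box: Open box of incense sticks, 150 (x) by 70 (y) by 32 mm high, about 0.2 kg, loose on the bed ahead of the carriage's steel pusher plate (which reaches 190 mm to +x of the carriage centre, top 47 mm above the table). Origin at the centre of its underside.
- pan (a point): Centre of the steel weighing pan, a thin plate flush with the bed, 165 (x) by 78 (y) mm, in front of the scale head: where the box ends when the carriage is at its end stop.
- bundle_a: bundle of incense sticks, 25 diameter x 130 long, lying along its y on the feeder bed beyond the guide strip (sizes in mm); bystander, loose, origin at the centre of its underside.
- bundle_b: a like bundle on the table (sizes in mm); bystander, loose, origin at the centre of its underside.
- bundle_c: a like bundle on the table (sizes in mm); bystander, loose, origin at the centre of its underside.
- weight: brass test weight with a knob, 28 diameter x 43 high, standing on the feeder bed behind the pusher plate (sizes in mm); bystander, loose, origin at the centre of its underside.
- tape: roll of clear tape lying flat, 80 diameter x 24 high (sizes in mm); bystander, loose, origin at the centre of its underside.
- glue: jar, 52 diameter x 75 high (sizes in mm); bystander, loose, origin at the centre of its underside.
- stamp: wooden hand stamp, 40 diameter x 62 high (sizes in mm); bystander, loose, origin at the centre of its underside.
Not all that is in view belongs to the job. What is shaped like the gift_box but pink or yellow is not meant.

How it is judged:
By the outcome, as a careful person would: the job done as asked, in the order asked, and still so for the second after the job is handed in, with the robot touching nothing.
It also fails if it takes over 42 s, if anything falls off the work surface, if the arm or the gripper's body presses on something with over 40 N, if the wrist force passes 120 N, or if a joint passes its speed limit or range.

ROBOT

A 6-joint arm with a two-finger parallel gripper is mounted at the origin on the work surface. World frame = base frame: x ahead of the robot, y to its left, z up, the work surface at z = 0. Lengths are in mm, angles in degrees, forces in N, time in s.
With the tool pointing down it reaches from about 350 to 850 mm from the base axis. Payload 8.1 kg.
Tool frame: the origin (TCP) lies at the very end of the fingers, on their centre line; the grasp point (between the pads) lies r.tcp_to_grasp behind it (r.tcp_to_grasp is the distance from the TCP to the grasp point, in mm); z points along the fingers, y is the line along which they close (so a half turn about z gives the same grasp; the last joint's range is limited). The gripper opens to 85 mm and grips with 20 to 120 N. Pads are 22 mm wide; open, the fingers measure 114 mm over their backs; the gripper's body (76 mm by 85 mm) begins 54 mm behind the grasp point. The pads swing forward as they close: fully open they stand 13 mm farther back than shut.
Start: joints at [65.581, 7.471, 85.268, -0, 87.261, -4.893], TCP at [200.523, 565.505, 231.292] pointing down, gripper open.
Joint ranges: [-169.43, 169.43], [-51.17, 129.36], [1.28, 143.12], [-76.62, 256.62], [0, 156.53], [-152.29, 152.29]. Speed limits (degrees/s): [136.94, 136.94, 159.86, 180, 180, 180].

INTERFACE

Orientations are given as [roll, pitch, yaw] about the fixed x, y, z axes, in that order (R = Rz(yaw) Ry(pitch) Rx(roll)).
In Python, from bench import r gives the robot as it stands.
- The arm moves only by the shell command python3 -m handwheel 'ROWS' [OPENING] [FORCE]. ROWS is JSON, a list of rows, each a list of 4 numbers: the shift along the tool's x, y, z in m, then the turn about the tool's z in degrees. A call has 1 to 10 rows; each row shifts and turns the commanded pose from where the row before left it, along the tool's axes as they then stand; what a row does not reach is not made up. A row lasts 1/10 s, in which the tool goes at most 50 mm and 8.59 degrees, less where a joint would pass 70% of its speed; a pose out of reach is approached as far as the arm can. A call is refused whole if a number of a shift passes 0.05 or a number of a turn 8.59, either way. A call with a gripper value outside its range is refused whole. OPENING is the finger opening in m, from 0 to 0.0854, set as the call begins (- or left out, the last holds). The fingers move at their own pace and stop on an object; FORCE is the grip in N (left out, the last holds). Time passes only in rows, so rows that do not move let the fingers close. It gives the time, the measured TCP pose, the force, the opening and the grip force at its end, in the units of the state.
- r.sense(): the state, without advancing time (a new reading comes with each control period).
- r.snapshot(name): name is "side" or "top" or "wrist"; returns the picture (420x560x3 uint8, red, green, blue); there is no depth.
- r.camera_params(name): a dict with "fx", "fy", "cx", "cy" (pixels), "D" ([k1, k2, p1, p2, k3] as OpenCV has them; the pictures are not rectified), "R" (3x3) and "t" (3): a world point X has camera coordinates R X + t; the wrist camera has in their place "mount" (4x4, takes a point from camera to tool coordinates, whose origin is the TCP and whose axes are the flange's). Camera axes: x right, y down, z forward; pixel columns grow to the right and rows downward; lengths in mm; the calibration is good to about 2 mm. A picture is of the moment at which its call begins: read the wrist's pose just before it. camera_params takes no time and is no camera call.
- r.hand_in(): hands the job in; it is judged then, once.
The state is a dict: "time": time; "joint_pos": joint angles; "qd": joint speeds; "joint_efforts": joint torques, N m; "tool_pos": TCP position; "tcp_rot": TCP orientation; "ft_force": force on the tool from outside, world axes, zero at the start; "wrist_torque": the same for the moment, N m; "finger_gap": finger opening in mm; "grip_force": force on a finger pad.
Only numpy, scipy, OpenCV 4.12 (cv2) and the standard library are available. Lean on these libraries where they do the work, as an engineer would, in place of code of your own. Each camera call takes 0.05 s, during which the arm holds its last target. There are 200 camera calls.

## Working session

There is one attempt and no reset: what is moved stays moved. The work goes in short steps, Python scripts to look and compute and a shell command to move; the robot and the scene stay as the last step left them, time stands still between calls to the robot, and variables do not carry over. Pictures are saved under pics/ and viewed, at most 10 in all, crops included, and the job is handed in when it is done.

```bash
mkdir -p pics; python3 - <<'E'
from bench import r
import cv2
s=r.sense();print(s)
print(r.tcp_to_grasp)
for n in("top","side"):
    cv2.imwrite(f"pics/{n}0.png",cv2.resize(r.snapshot(n)[:,:,::-1],(800,600),interpolation=cv2.INTER_CUBIC)); print(r.camera_params(n))
E
```

```text
{'time': 0.0, 'joint_pos': array([ 6.55789976e+01,  7.51674561e+00,  8.53284520e+01,  1.28156171e-04,
        8.72591471e+01, -4.89310805e+00]), 'qd': array([-0.04764207, -0.06993492,  0.14841031,  0.01143802, -0.03840745,
        0.01923405]), 'joint_efforts': array([ 2.95771300e-03, -5.69392061e+01, -5.00558710e+01,  5.93634786e-05,
        1.49261701e-02, -2.13213946e-05]), 'tool_pos': array([200.3183718 , 565.01098234, 230.23526056]), 'tcp_rot': array([-1.79896046e+02, -9.02783137e-03,  1.60472091e+02]), 'ft_force': array([-0.37361135, -0.09281018,  0.33008931]), 'wrist_torque': array([0.01223747, 0.01116571, 0.03097836]), 'grip_force': 0.0, 'finger_gap': 85.48484611230712}
18.700000000000003
{'fx': 471.94969961912557, 'fy': 471.94969961912557, 'cx': 280.5084242031169, 'cy': 212.24941271853336, 'D': array([0.01514824, 0.        , 0.        , 0.        , 0.        ]), 'R': array([[-0.02645604, -0.99964588, -0.00286164],
       [-0.97968721,  0.02649684, -0.19877345],
       [ 0.19877888, -0.00245524, -0.98004129]]), 't': array([  42.96891587,  537.79106349, 1344.60317262])}
{'fx': 473.03176117473663, 'fy': 473.03176117473663, 'cx': 288.7525433052189, 'cy': 213.89365452047247, 'D': array([-0.07945389,  0.        ,  0.        ,  0.        ,  0.        ]), 'R': array([[-0.98461681, -0.17472334,  0.00121782],
       [-0.10527748,  0.58767781, -0.80221658],
       [ 0.13945028, -0.79000414, -0.59703189]]), 't': array([ 557.15961866,   93.04033158, 1482.19432682])}
```

View pics/top0.png

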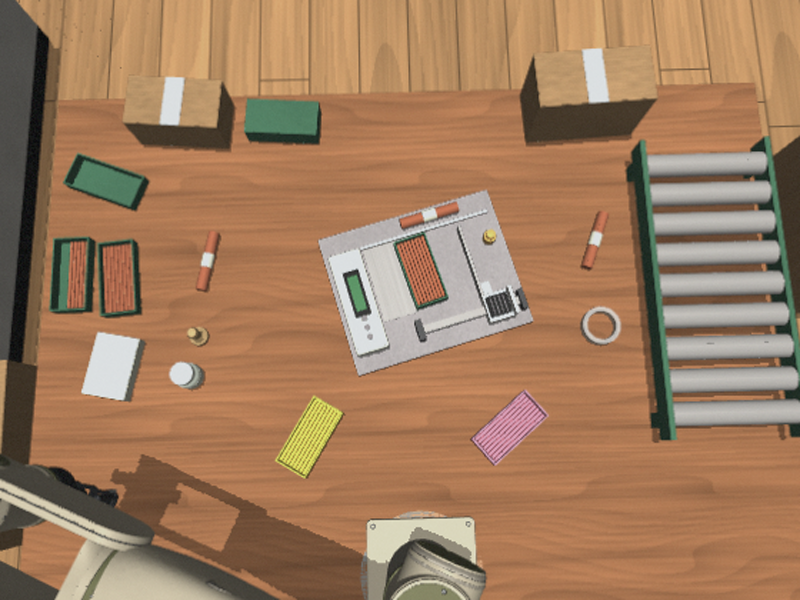

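View pics/side0.png

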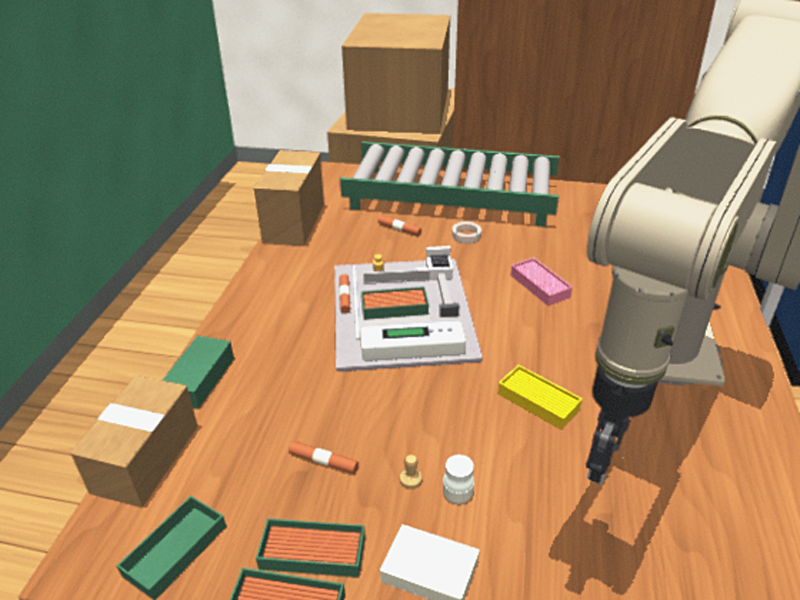

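The top view shows the feeder with bed corners at about (320,240), (487,191), (533,322) and (358,375). The button is near (499,303), and sliding goes left and slightly down. The side view agrees, and the arm is clear of it.

```bash
cat > h.py <<'E'
from bench import r
import numpy as np, cv2
def ray(n,uv,z):
    p=r.camera_params(n); K=np.array([[p['fx'],0,p['cx']],[0,p['fy'],p['cy']],[0,0,1]])
    if 'R' in p: R,t=np.array(p['R']),np.array(p['t'])
    else:
        from scipy.spatial.transform import Rotation as Ro
        s=r.sense();T=np.eye(4);T[:3,:3]=Ro.from_euler('xyz',s['tcp_rot'],degrees=True).as_matrix();T[:3,3]=s['tool_pos']
        M=np.linalg.inv(T@np.array(p['mount']));R,t=M[:3,:3],M[:3,3]
    u=cv2.undistortPoints(np.array([[uv]],float),K,np.array(p['D']))[0,0]
    c=-R.T@t; d=R.T@np.array([*u,1]); return c+d*(z-c[2])/d[2]
E
python3 - <<'E'
from h import *
pts=[(533,322),(487,191),(320,240),(358,375)]
L=np.array([(-125,-170),(185,-170),(185,220),(-125,220)],float)
W=np.array([ray('top',((u+.5)*.7-.5,(v+.5)*.7-.5),14)[:2] for u,v in pts]);print(W)
lc,wc=L.mean(0),W.mean(0)
a=(L-lc)@np.array([1,1j]); b=(W-wc)@np.array([1,1j]); y=np.angle((a.conj()*b).sum())
R=np.array([[np.cos(y),-np.sin(y)],[np.sin(y),np.cos(y)]]);o=wc-R@lc
print(np.degrees(y),o,W-(L@R.T+o))
print(ray('top',(499*.7,303*.7),58), ray('side',(439*.7,261*.7),58))
im=r.snapshot('top')[120:270,215:385,::-1]
cv2.imwrite('pics/c1.png',cv2.resize(im,(680,600),interpolation=cv2.INTER_CUBIC))
print(r.camera_params('wrist'))
E
```

```text
[[ 499.12319924 -250.43493157]
 [ 794.88048712 -168.13374267]
 [ 692.45513082  200.85859459]
 [ 396.71834533  122.22290173]]
15.35453710150924 [573.48489238 -55.9231712 ] [[ 1.16205569  2.51910869]
 [-2.0154586   2.73507327]
 [-1.17230689 -4.35185672]
 [ 2.02570979 -0.90232525]]
[ 532.90451205 -174.49945184   58.        ] [ 530.14427849 -170.06609928   58.        ]
{'fx': 336.8078859566827, 'fy': 336.8078859566827, 'cx': 276.346223679424, 'cy': 208.91606319268436, 'D': array([-0.07661857,  0.        ,  0.        ,  0.        ,  0.        ]), 'mount': array([[ 1.01495071e-04, -9.51184563e-01, -3.08622612e-01,
         7.90521778e+01],
       [ 9.99999865e-01,  2.53841649e-04, -4.53483302e-04,
        -8.82847569e-02],
       [ 5.09687589e-04, -3.08622524e-01,  9.51184460e-01,
        -1.41835320e+02],
       [ 0.00000000e+00,  0.00000000e+00,  0.00000000e+00,
         1.00000000e+00]])}
```

View pics/c1.png

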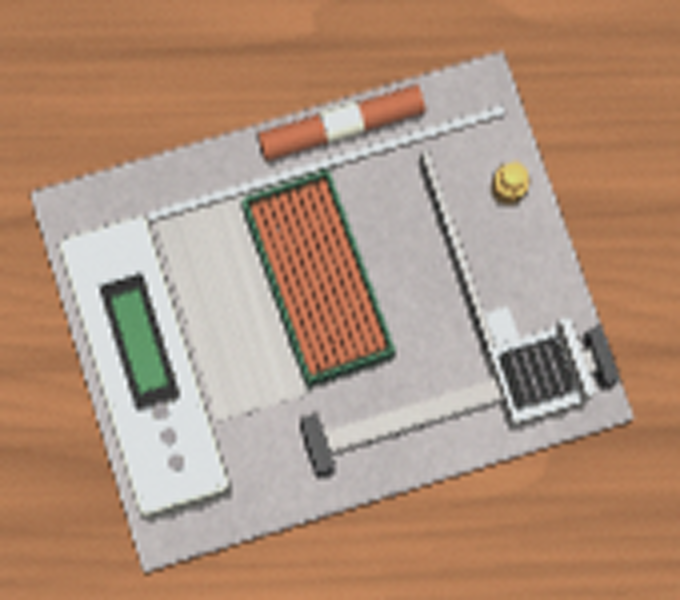

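The crop confirms the button centre at crop (541,372), the end stop at (318,445), and the box ahead of the plate at about (320,278). The button is at about (532,-172), and the feeder yaw is about 15.4°.

```bash
python3 -m handwheel '[[0,0,0,7.87],[0,0,0,7.87],[0,0,0,7.87],[0,0,0,7.87],[0,0,0,7.87],[0,0,0,7.87],[0,0,0,7.87]]' 0 30
python3 -m handwheel '[[-0.05,0.008,0,0],[-0.05,0.008,0,0],[-0.05,0.008,0,0],[-0.05,0.008,0,0],[-0.05,0.008,0,0],[-0.05,0.008,0,0],[-0.05,0.008,0,0],[-0.05,0.008,0,0]]'
python3 -m handwheel '[[-0.05,0.008,0,0],[-0.05,0.008,0,0],[-0.05,0.008,0,0],[-0.05,0.008,0,0],[-0.05,0.008,0,0],[-0.05,0.008,0,0],[-0.05,0.008,0,0],[-0.04,0.008,0,0],[0,0,0,0],[0,0,0,0]]'
python3 - <<'E'
from h import *
cv2.imwrite('pics/w1.png',cv2.resize(r.snapshot('wrist')[:,:,::-1],(800,600),interpolation=cv2.INTER_CUBIC))
E
```

```text
time: 0.85
tool_pos: [200.4, 565.3, 230.8]
tcp_rot: [-180.0, 0.0, 105.1]
ft_force: [-0.5, 0.7, -0.8]
finger_gap: -0.2
grip_force: 0.0
time: 1.65
tool_pos: [366.5, 199.6, 231.2]
tcp_rot: [180.0, -0.0, 105.4]
ft_force: [0.2, 1.1, -0.3]
finger_gap: 0.3
grip_force: 0.0
time: 2.65
tool_pos: [529.2, -154.2, 230.4]
tcp_rot: [-179.9, -0.1, 105.3]
ft_force: [-0.4, 0.8, 0.1]
finger_gap: 0.0
grip_force: 0.0
```

View pics/w1.png

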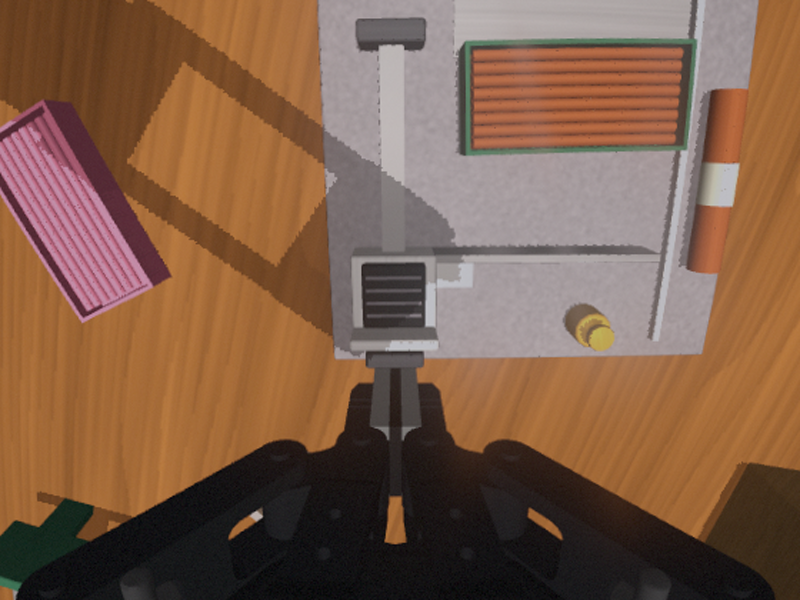

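The wrist view shows the button at about (362..425, 263..327), its centre near (393,295). The end stop's face is at (391,47), and the tool is well aligned with the rail.

```bash
python3 - <<'E'
from h import *
from scipy.spatial.transform import Rotation as Ro
q=lambda u,v,z:ray('wrist',((u+.5)*.7-.5,(v+.5)*.7-.5),z)
s=r.sense();R=Ro.from_euler('xyz',s['tcp_rot'],degrees=True).as_matrix()
for n,u,v,z in [('pad',393.5,295,58),('padF',393.5,263,58),('padR',393.5,327,58),('stop',391,47,45),('ledge',394.5,339,75),('bedR1',337,357,14),('bedR2',700,353,14),('plateL',470,250,47),('plateR',658,254,47)]:
    p=q(u,v,z);print(n,p.round(1),(R.T@(p-s['tool_pos'])).round(1))
E
```

```text
pad [ 533.3 -173.2   58. ] [-20.5  -1.1 172.7]
padF [ 527.4 -151.5   58. ] [  2.   -1.  172.7]
padR [ 539.6 -195.9   58. ] [-44.   -1.1 172.7]
stop [490.  -21.1  45. ] [137.6  -2.5 185.9]
ledge [ 540.8 -197.6   75. ] [-46.   -0.4 155.7]
bedR1 [ 506.4 -250.1   14. ] [-87.5 -47.4 216.7]
bedR2 [ 799.3 -167.5   14. ] [-85.5 257.  216.4]
plateL [ 576.6 -131.1   47. ] [  8.6  51.8 183.7]
plateR [706.6 -97.6  47. ] [  6.5 186.  183.5]
```

```bash
python3 -m handwheel '[[-0.028,-0.001,0.02,0],[0,0,0.04,0],[0,0,0.04,0],[0,0,0.035,0],[0,0,0.015,0],[0,0,0.01,0],[0,0,0,0],[0,0,0,0]]'
python3 -m handwheel '[[0,0,0.004,0],[0,0,0.004,0],[0,0,0.004,0],[0,0,0.002,0],[0,0,0,0],[0,0,0,0]]'
```

```text
time: 3.5
tool_pos: [537.3, -181.0, 73.3]
tcp_rot: [179.9, 0.1, 105.4]
ft_force: [0.6, 0.4, -0.2]
finger_gap: -0.2
grip_force: 0.0
time: 4.1
tool_pos: [536.1, -180.9, 57.5]
tcp_rot: [180.0, 0.0, 105.4]
ft_force: [-2.0, 0.6, 3.4]
finger_gap: -0.1
grip_force: 1.2
```

```bash
python3 -m handwheel '[[0,0,0.002,0],[0,0,0.002,0],[0,0,0.001,0],[0,0,0,0],[0,0,0,0]]'
python3 -m handwheel '[[0,0,0.001,0],[0,0,0,0],[0,0,0,0]]'
```

```text
time: 4.6
tool_pos: [536.2, -180.9, 52.5]
tcp_rot: [180.0, 0.0, 105.4]
ft_force: [-0.8, -0.2, 4.5]
finger_gap: 0.1
grip_force: 2.2
time: 4.9
tool_pos: [536.3, -181.1, 52.0]
tcp_rot: [180.0, 0.0, 105.4]
ft_force: [-2.3, 0.4, 7.6]
finger_gap: 0.4
grip_force: 4.2
```

```bash
python3 -m handwheel '[[0,0,0.001,0],[0,0,0,0],[0.002,0,0,0],[0.004,0,0,0],[0.006,0,0,0],[0.006,0,0,0],[0.006,0,0,0],[0.006,0,0,0],[0,0,0,0],[0,0,0,0]]'
python3 - <<'E'
from h import *
print(r.sense()['ft_force'])
cv2.imwrite('pics/w2.png',r.snapshot('wrist')[:,:,::-1])
E
```

```text
time: 5.9
tool_pos: [528.4, -152.4, 51.9]
tcp_rot: [180.0, 0.1, 105.4]
ft_force: [-5.9, -0.7, 16.2]
finger_gap: -0.1
grip_force: 7.8
[-5.92372695 -0.6743545  16.23068908]
```

View pics/w2.png

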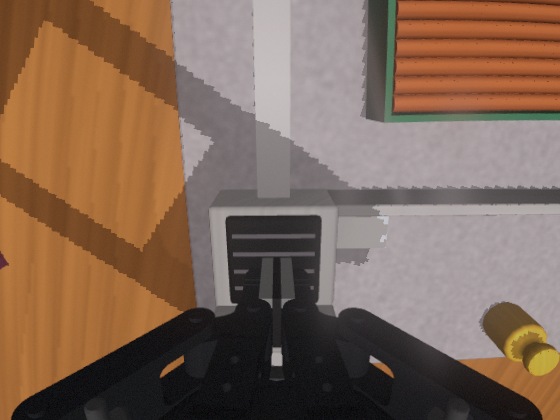

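The wrist view shows the fingertip on the button with its front edge at (277,257) and the button's front edge at row 216. The box is still ahead of the plate, at row 118.

```bash
python3 - <<'E'
from h import *
from scipy.spatial.transform import Rotation as Ro
s=r.sense();R=Ro.from_euler('xyz',s['tcp_rot'],degrees=True).as_matrix()
for n,u,v,z in [('padF',273,216,52),('carrF',273,205,50),('padL',228,225,52),('padR',320,225,52),('boxrear',460,119,46),('plate',450,210,47)]:
    p=ray('wrist',(u,v),z);print(n,p.round(1),(R.T@(p-s['tool_pos'])).round(1))
E
```

```text
padF [ 519.  -124.4   52. ] [29.6 -1.6 -0.2]
carrF [ 517.8 -120.    50. ] [34.1 -1.6  1.8]
padL [ 500.6 -133.9   52. ] [ 25.3 -21.9  -0.2]
padR [ 540.6 -122.9   52. ] [25.3 19.5 -0.1]
boxrear [586.4 -61.6  46. ] [72.2 80.   5.8]
plate [ 598.6 -101.3   47. ] [30.8 81.2  4.9]
```

```bash
python3 -m handwheel '[[0.004,-0.0005,0,0],[0.008,-0.0005,0,0],[0.008,0,0,0],[0.008,0,0,0],[0.008,0,0,0],[0.006,0,0,0],[0.006,0,0,0],[0.006,-0.0005,0,0],[0.006,0,0,0],[0,0,0,0]]'
python3 -m handwheel '[[0.004,0,0,0],[0.006,0,0,0],[0.006,0,0,0],[0.006,0,0,0],[0.004,0,0,0],[0.004,0,0,0],[0,0,0,0]]'
python3 - <<'E'
from h import *
cv2.imwrite('pics/w3.png',r.snapshot('wrist')[:,:,::-1])
E
```

```text
time: 6.95
tool_pos: [511.8, -94.4, 51.9]
tcp_rot: [179.9, 0.1, 105.4]
ft_force: [-2.6, 0.7, 13.1]
finger_gap: -0.1
grip_force: 6.7
time: 7.65
tool_pos: [503.7, -65.8, 51.9]
tcp_rot: [179.9, 0.1, 105.4]
ft_force: [-3.9, 0.6, 15.1]
finger_gap: 0.2
grip_force: 7.2
```

View pics/w3.png

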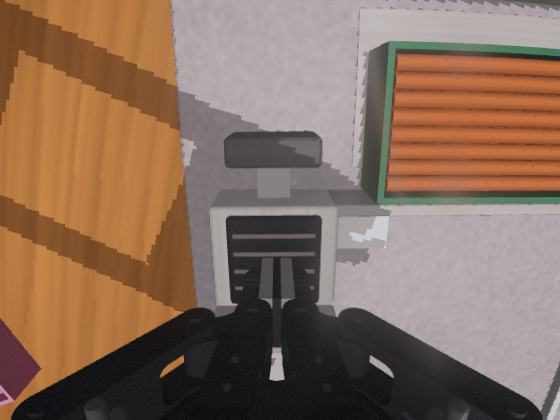

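The wrist view shows no slip: the fingertip is still on the button, the box is against the plate, and the stop block's face (row 168) is roughly 15–20 mm ahead.

```bash
python3 -m handwheel '[[0.003,0,0,0],[0.004,0,0,0],[0.004,0,0,0],[0.002,0,0,0],[0,0,0,0]]'
python3 -m handwheel '[[0.002,0,0,0],[0.001,0,0,0],[0,0,0,0]]'
python3 -m handwheel '[[0.001,0,0,0],[0.001,0,0,0],[0,0,0,0]]'
```

```text
time: 8.2
tool_pos: [500.2, -53.5, 51.9]
tcp_rot: [179.9, 0.1, 105.4]
ft_force: [-4.8, -2.0, 13.4]
finger_gap: -0.2
grip_force: 7.4
time: 8.5
tool_pos: [499.5, -50.8, 51.9]
tcp_rot: [179.9, 0.1, 105.4]
ft_force: [-4.4, -1.5, 14.2]
finger_gap: -0.3
grip_force: 7.2
time: 8.8
tool_pos: [499.4, -49.8, 52.0]
tcp_rot: [179.9, 0.2, 105.4]
ft_force: [-2.6, -6.7, 12.3]
finger_gap: -0.0
grip_force: 5.9
```

```bash
python3 -m handwheel '[[0.001,0,0,0],[0.0005,0,0,0],[0,0,0,0],[0,0,0,0]]'
python3 - <<'E'
from h import *
cv2.imwrite('pics/w4.png',cv2.resize(r.snapshot('wrist')[100:300,160:430,::-1],(800,592),interpolation=cv2.INTER_CUBIC))
E
```

```text
time: 9.2
tool_pos: [499.3, -48.3, 52.0]
tcp_rot: [179.8, 0.2, 105.4]
ft_force: [-0.6, -6.5, 10.5]
finger_gap: -0.1
grip_force: 5.1
```

View pics/w4.png

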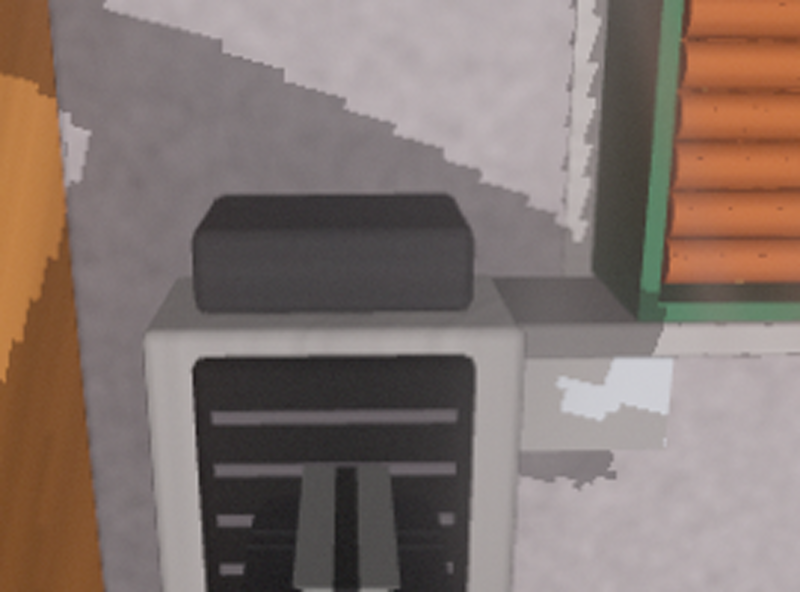

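The crop shows the stop block's face meeting the carriage's leading face. The fingertip has crept about 1–2 mm forward on the button, so the carriage is at the stop. Next I lift straight up and clear.

```bash
python3 -m handwheel '[[0,0,-0.002,0],[0,0,-0.002,0],[0,0,-0.003,0],[0,0,-0.004,0],[0,0,-0.01,0],[0,0,-0.03,0],[0,0,-0.05,0],[0,0,-0.05,0],[0,0,0,0]]'
python3 -m handwheel '[[-0.05,0,0,0],[-0.05,0,0,0],[-0.03,0,0,0],[0,0,0,0],[0,0,0,0],[0,0,0,0]]'
python3 - <<'E'
from h import *
cv2.imwrite('pics/w5.png',cv2.resize(r.snapshot('wrist')[:,:,::-1],(800,600),interpolation=cv2.INTER_CUBIC))
E
```

```text
time: 10.15
tool_pos: [501.5, -47.3, 210.1]
tcp_rot: [179.4, 0.3, 105.4]
ft_force: [1.7, 1.1, 2.2]
finger_gap: 0.1
grip_force: 0.0
time: 10.75
tool_pos: [531.7, -171.1, 201.1]
tcp_rot: [-180.0, -0.1, 105.4]
ft_force: [-0.8, 1.1, -0.0]
finger_gap: -0.1
grip_force: 0.0
```

View pics/w5.png

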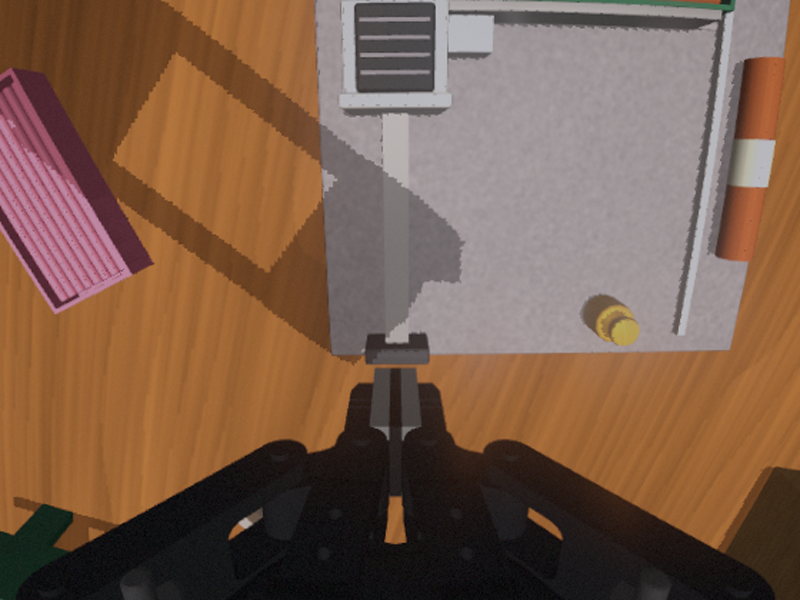

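The wrist view shows the hand clear and the carriage at the far end (394,45). The bundle and the weight have not moved. One side crop will confirm the carriage is at the stop and the box is on the pan.

```bash
python3 - <<'E'
from h import *
a=r.snapshot('side')[170:265,225:345,::-1]
b=r.snapshot('top')[120:270,215:385,::-1]
cv2.imwrite('pics/s6.png',np.hstack([cv2.resize(a,(400,480),interpolation=2),cv2.resize(b,(400,480),interpolation=2)]))
E
```

```text
(no output)
```

View pics/s6.png

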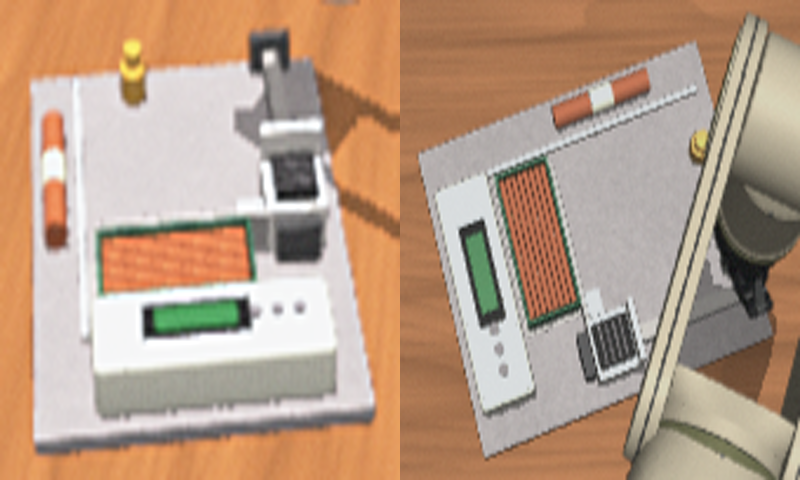

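Both crops show the carriage against the end stop (side crop (297,205)) and the box on the pan in front of the scale head. Everything else is undisturbed and the hand is clear.

```bash
python3 -c "
from bench import r
print(r.hand_in())"
```

```text
the job is handed in; nothing more can be done
None
```

The carriage is at the end stop with the button released, the box of incense sticks is on the weighing pan, the hand is clear, and the job was handed in about 11 s into the 42 s limit; the pictures don't show the latch itself, and no verdict came back.

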